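# Unfold the crank and close the block-printing press

## Robot

A 6-joint arm with a two-finger parallel gripper is mounted at the origin on the work surface. World frame = base frame: x ahead of the robot, y to its left, z up, the work surface at z = 0. Lengths are in m, angles in rad, forces in N, time in s.
With the tool pointing down it reaches from about 0.25 to 0.8 m from the base axis. Payload 8.5 kg.
Tool frame: the origin (TCP) lies midway between the tips of the shut fingers; the grasp point (between the pads) lies 19 mm behind it; z points along the fingers, y is the line along which they close (so a half turn about z gives the same grasp; the last joint's range is limited). The gripper opens to 85 mm and grips with 20 to 120 N. Pads are 22 mm wide; open, the fingers measure 114 mm over their backs; the gripper's body (76 mm by 85 mm) begins 54 mm behind the grasp point. The pads swing forward as they close: fully open they stand 13 mm farther back than shut.
Start: joints at [1.19, 0.238, -0.013, 1.319, 0, 1.571], TCP at [0.195, 0.487, 0.206] pointing down, gripper open.
Joint ranges: [-2.66, 2.66], [-1.03, 1.9], [-1.14, 1.46], [-1.82, 2.27], [-1.45, 1.34], [-3.14, 3.14]. Speed limits (rad/s): [2.22, 2.22, 2.79, 3.14, 3.14, 3.14].

## Interface

Orientations are given as a unit quaternion [w, x, y, z].
In Python, from workcell import r gives the robot as it stands.
- The arm moves only by the tool play_rows, never from a script. Its argument "series" is a list that holds one entry, the list of rows, each a list of 7 numbers: the finger opening in mm, from 0 to 85.4, then the shift along the tool's x, y, z in units of 25 mm (1.0 is 25 mm), then the turn, a rotation vector about the tool's x, y, z in units of 5 degrees (1.0 is 5 degrees). A call has 1 to 12 rows; each row shifts and turns the commanded pose from where the row before left it, along the tool's axes as they then stand; what a row does not reach is not made up. A row lasts 1/10 s, in which the tool goes at most 50 mm and 8.59 degrees, less where a joint would pass 70% of its speed; a pose out of reach is approached as far as the arm can. A call is refused whole if a number of a shift passes 1 or a number of a turn 1, either way. A call with a gripper value outside its range is refused whole. The fingers move at their own pace and stop on an object; "force" is the grip in N (left out, the last holds). Time passes only in rows, so rows that do not move let the fingers close. It gives the time, the measured TCP pose, the force, the opening and the grip force at its end, in the units of the state.
- r.get_obs(): the state, without advancing time (a new reading comes with each control period).
- r.read_camera(name): name is "scene" or "top" or "wrist"; returns the picture (480x640x3 uint8, red, green, blue); there is no depth.
- r.calibration(name): a dict with "fx", "fy", "cx", "cy" (pixels), "xyz" and "rotation" of the camera in the world. Camera axes: x right, y down, z forward; pixel columns grow to the right and rows downward; lengths in m; the calibration is good to about 2 mm. The wrist camera is an equidistant fisheye: a pixel r from the principal point sees the ray r / f radians off the axis. A picture is of the moment at which its call begins: read the wrist's pose just before it. calibration takes no time and is no camera call; for the wrist camera it gives the pose at the moment of the call.
- r.hand_in(): hands the job in; it is judged then, once.
The state is a dict: "time": time; "joint_positions": joint angles; "joint_velocities": joint speeds; "joint_torque": joint torques, N m; "position": TCP position; "ee_rot": TCP orientation; "contact_force": force on the tool from outside, world axes, zero at the start; "ft_torque": the same for the moment, N m; "opening": finger opening in m; "finger_force": force on a finger pad.
Only numpy, scipy, OpenCV 4.12 (cv2) and the standard library are available. Lean on these libraries where they do the work, as an engineer would, in place of code of your own. Each camera call takes 0.05 s, during which the arm holds its last target. There are 200 camera calls.

## Task

Close the small green screw press on the art table: swing its red folded crank handle fully upright first, then wind the crank clockwise (seen from above) until the aluminium plate has come down on the printing block and grips it firmly, which you feel as the winding getting clearly heavier, roughly one and a half times as heavy as when it ran free. Hold the handle gently, do not force it or overwind the press, let go with the handle left standing up, and leave everything else on the table alone.

Things in the scene. Friction and masses are not known exactly. Their poses are not given: they have to be found in the camera images.
- handle: red sleeve of the folding handle, 16 mm diameter, free to spin. Origin on the folding pin; the sleeve covers 12 to 66 mm from it along this body's -x. Folded, it lies level over the steel crank arm (14 mm wide) pointing back to the hub, its axis 154 mm above the table and 12 mm above the arm's top; unfolded it stands up on the arm's end, its top 220 mm above the table
- grip (a point): point on the axis of the red sleeve, 45 mm from the folding pin. Hold the sleeve lightly: a grip of 20 to 40 N carries it all
- hinge (a point): centre of the folding pin at the outer end of the crank arm, 70 mm from the crank's axis, 154 mm above the table. The pin is level and at right angles to the arm, between two steel cheeks (21 mm over both, tops 160 mm above the table)
- fold (a joint): fold angle of the handle in rad: 0 = folded flat over the arm, pi/2 = fully upright against a hard stop. It starts between 0 and 0.25. The pin is stiff (0.13 N m, about 3 N at the grip point) and stays where it is left
- hub (a point): point on the upright axis of the crank in the middle of the press, at the height of the folding pin (154 mm above the table)
- crank (a joint): crank angle in rad, grows clockwise seen from above; limits -0.9 to 6; starts at -0.5 to 0.5. Each rad lowers the screw by 6 mm. Friction up to 0.55 N m (8 N at the handle) while turning; self-holding when let go. Pressing pushes back at the handle with 0.86 N per 10 N; when the hand holds it still for 0.1 s, the friction settles out and nearly only this push remains
- screw: steel screw with the aluminium pressing plate (130 x 120 x 12 mm) hung on stiff springs below. Origin 70 mm above the table at crank 0, on the screw axis, sinking with the crank. A wooden block (orange face) lies loose under the plate; gap at crank 0 is 15 to 25 mm, unknown in advance. From touch on, each rad adds about 60 N of pressing; 25 to 80 N is a firm grip
- press: the press, green base 200 x 210 x 20 mm fixed to the table, origin at the centre of its underside; two steel columns at y = +-88 mm carry a crossbar (45 mm wide along x, 200 mm along y, top 120 mm above the table) under the crank
- roller: bystander: ink roller with black rubber drum and wooden handle, about 145 mm long, near the press
- ink_jar: bystander: white jar with blue lid, 50 mm diameter and high, near the press
- pumpkin: bystander: small orange clay pumpkin, 52 mm wide, 34 mm high
- palette: bystander: round white paint palette with dabs of colour, 170 mm diameter, 8 mm high
- brush_pot: bystander: blue ceramic cup with three brushes, 72 mm diameter, 180 mm high in all
- scissors: bystander: scissors with blue handles, 150 mm long
- pencil: bystander: yellow pencil, 160 mm long, on a sheet of cardboard

How it is judged:
On the way, in this order (a step that is already met when the one before it is completed fails the run):
1. the handle is swung up (within 0.12 rad of fully upright) (value of joint fold above 1.45 rad), for 0.2 s.
2. the plate under the screw presses on the block with more than 25 N (contact force between screw and anything else above 25 N), for 0.2 s.
At the end, for the whole second after the job is handed in: The plate presses on the block with 25 to 80 N (2 to 7 N more at the handle than when it ran free), the crank is still and the handle stands within 0.27 rad of upright (value of joint fold above 1.3 rad and contact force between screw and anything else between 25 and 80 N and velocity of joint crank below 0.05 rad/s); the robot touches nothing.
It fails at once if the crank is wound while the handle is still folded (arm end moved over 25 mm with the handle below 1.1 rad) (distance of hinge from where it was at the start of the episode above 0.025 m and value of joint fold below 1.1 rad).
It fails at once if the press is overwound (over 100 N on the block) (contact force between screw and anything else above 100 N).
It fails at once if the handle is squeezed or forced hard (over 120 N in all between fingers and handle, the grip of both pads counted) (contact force between handle and the fingers above 120 N).
It fails at once if a bystander is moved more than 30 mm (distance of any of roller, ink_jar, pumpkin, palette, brush_pot, scissors, pencil from where it was at the start of the episode above 0.03 m).
It also fails if it takes over 72 s, if anything falls off the work surface, if the arm or the gripper's body presses on something with over 40 N, if the wrist force passes 120 N, or if a joint passes its speed limit or range.

## Working session

There is one attempt and no reset: what is moved stays moved. The work goes in short steps, Python scripts to look and compute and a tool call to move; the robot and the scene stay as the last step left them, time stands still between calls to the robot, and variables do not carry over. Pictures are saved under pics/ and viewed, at most 10 in all, crops included, and the job is handed in when it is done.

Besides the shell and the picture viewer there is one more tool, called after "Emit:" as name(argument=value, ...), one argument or row to a line, values as JSON. play_rows: Moves the arm, as the interface text tells. Its arguments: {"type":"object","properties":{"series":{"type":"array","items":{"type":"array","items":{"type":"array","items":{"type":"number"}}}},"force":{"type":"number"}},"required":["series"]}

```bash
mkdir -p pics; ls; python3 - <<'E'
from workcell import r
import cv2
o=r.get_obs();print(o)
for n in("scene","top"):
    im=r.read_camera(n);cv2.imwrite(f"pics/{n}0.png",im[:,:,::-1]);print(n,r.calibration(n))
E
```

```text
pics
{'time': 0.0, 'joint_positions': array([ 1.18996445e+00,  2.38759503e-01, -1.42401100e-02,  1.31921652e+00,
        2.51514530e-05,  1.57078914e+00]), 'joint_velocities': array([ 0.00085547,  0.00132259,  0.00321662, -0.00086744,  0.00038537,
       -0.00039946]), 'joint_torque': array([-1.01204299e-03, -5.38773966e+01,  3.46435332e+01,  1.85849861e-02,
        1.88166700e-04, -7.27104009e-06]), 'position': array([0.19496255, 0.48696916, 0.20499433]), 'ee_rot': array([-1.46712400e-04,  1.89263768e-01,  9.81926027e-01, -6.94691394e-04]), 'contact_force': array([0.38048398, 0.81045943, 0.96042398]), 'ft_torque': array([-0.04211138,  0.01367744,  0.01654082]), 'finger_force': 0.0, 'opening': 0.08528005069613553}
scene {'fx': 582.7436474760677, 'fy': 582.7436474760677, 'cx': 306.3039422689491, 'cy': 235.21394040095498, 'xyz': array([0.95041585, 0.59498492, 1.19331882]), 'rotation': array([-0.07011691,  0.26411922,  0.92340263, -0.26954079])}
top {'fx': 475.5538791093723, 'fy': 475.5538791093723, 'cx': 319.87329835883486, 'cy': 236.2984220055777, 'xyz': array([ 0.32869253, -0.01523613,  1.45319305]), 'rotation': array([-0.07445015,  0.70715456, -0.70045291,  0.06128067])}
```

View pics/scene0.png

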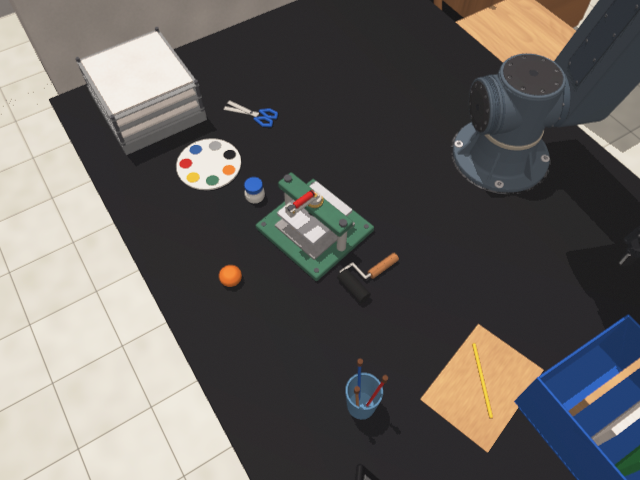

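View pics/top0.png

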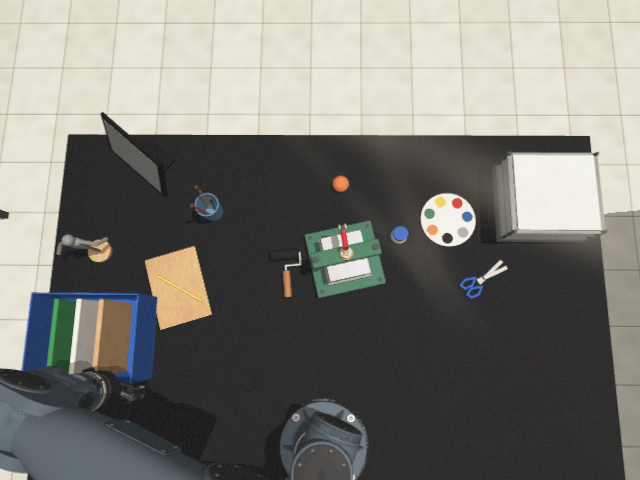

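The press sits at about top px (345,258). The red sleeve spans roughly (345,228)–(345,250), with the hub at about (346,254), so the arm points away from the robot. In the scene view the sleeve is near (303,200). The roller at (288,265) and the jar at (400,234) flank the press.

```bash
cat > h.py <<'E'
import numpy as np, cv2
from scipy.spatial.transform import Rotation as R
from workcell import r
def rot(q): return R.from_quat(np.roll(q,-1))
def ray(n,u,v,c=None):
    c=c or r.calibration(n); x=(u-c['cx'])/c['fx']; y=(v-c['cy'])/c['fy']
    if n=='wrist':
        t=np.hypot(x,y); d=np.array([x/t*np.sin(t),y/t*np.sin(t),np.cos(t)])
    else: d=np.array([x,y,1])/np.linalg.norm([x,y,1])
    return np.array(c['xyz']),rot(c['rotation']).apply(d)
def onplane(n,u,v,z,c=None):
    p,d=ray(n,u,v,c); return p+d*(z-p[2])/d[2]
def proj(n,X):
    c=r.calibration(n); q=rot(c['rotation']).inv().apply(np.array(X)-c['xyz']); return c['fx']*q[0]/q[2]+c['cx'],c['fy']*q[1]/q[2]+c['cy']
def cross(a,b):
    (p,d),(q,e)=a,b; s=np.linalg.lstsq(np.c_[d,-e],q-p,rcond=None)[0]; A=p+s[0]*d;B=q+s[1]*e
    return (A+B)/2,np.linalg.norm(A-B)
def redmask(im,box):
    h=cv2.cvtColor(im,cv2.COLOR_RGB2HSV); m=(((h[...,0]<6)|(h[...,0]>172))&(h[...,1]>150)&(h[...,2]>70)).astype(np.uint8)
    k=np.zeros_like(m);x0,y0,x1,y1=box;k[y0:y1,x0:x1]=1
    return m*k
E
python3 - <<'E'
from h import *
bx={'top':(325,215,365,260),'scene':(280,180,330,225)}; ends={}
for n in bx:
    im=cv2.cvtColor(cv2.imread(f'pics/{n}0.png'),cv2.COLOR_BGR2RGB)
    m=redmask(im,bx[n]); p=np.argwhere(m)[:,::-1].astype(float); c=p.mean(0)
    (cx,cy),(w,h),a=cv2.minAreaRect(p.astype(np.float32))
    v=np.linalg.svd(p-c)[2][0]; t=(p-c)@v
    if (v[1]<0)==(n=='top'): pass
    ends[n]=[c,c+v*(t.min()-.5),c+v*(t.max()+.5)]
    print(n,len(p),np.round(ends[n],1).tolist(),(w,h,a))
    print([onplane(n,*e,0.156).round(4) for e in ends[n]])
    x0,y0,x1,y1=(290,200,410,320) if n=='top' else (240,160,390,290)
    cv2.imwrite(f'pics/{n}0c.png',cv2.resize(im[y0:y1,x0:x1],None,fx=5,fy=5,interpolation=2)[:,:,::-1])
print('c',cross(ray('top',*ends['top'][0]),ray('scene',*ends['scene'][0])))
for i in(1,2):
  for j in (1,2): print(i,j,cross(ray('top',*ends['top'][i]),ray('scene',*ends['scene'][j])))
# green base
im=cv2.cvtColor(cv2.imread('pics/top0.png'),cv2.COLOR_BGR2HSV)
m=cv2.inRange(im,(65,60,30),(95,255,255)); k=np.zeros_like(m);k[205:310,295:395]=1;m*=k
hull=cv2.convexHull(np.argwhere(m)[:,::-1].astype(np.int32))
rc=cv2.minAreaRect(hull);print(rc)
b=cv2.boxPoints(rc);B=np.array([onplane('top',*q,0.02) for q in b]);print(B.round(4),B.mean(0),np.linalg.norm(B-np.roll(B,1,0),axis=1))
E
python3 -c "
import cv2,numpy as np
a=cv2.imread('pics/top0c.png');b=cv2.imread('pics/scene0c.png');b=cv2.resize(b,None,fx=.5,fy=.5)
a=cv2.resize(a,(425,425));b=cv2.resize(b,(375,325));c=np.zeros((425,800,3),np.uint8);c[:,:425]=a;c[:325,425:]=b;cv2.imwrite('pics/both.png',c)"
```

```text
top 82 [[344.2, 239.6], [342.8, 230.2], [345.7, 249.6]] (18.526199340820312, 4.525484085083008, 81.8698959350586)
[array([ 0.5723, -0.0571,  0.156 ]), array([ 0.5988, -0.0533,  0.156 ]), array([ 0.5444, -0.0612,  0.156 ])]
scene 141 [[303.1, 198.7], [313.0, 191.6], [294.0, 205.2]] (6.5098676681518555, 22.435794830322266, 54.462318420410156)
[array([ 0.5727, -0.0552,  0.156 ]), array([ 0.544, -0.06 ,  0.156]), array([ 0.5987, -0.0507,  0.156 ])]
c (array([ 0.57230045, -0.05683646,  0.15396043]), np.float64(0.00105189814216263))
1 1 (array([ 0.57544783, -0.03992385,  0.20913185]), np.float64(0.033602971865380145))
1 2 (array([ 0.59858142, -0.05271952,  0.15393944]), np.float64(0.0017808821210011686))
2 1 (array([ 0.54407968, -0.06085977,  0.15532216]), np.float64(0.0010784682846819642))
2 2 (array([ 0.56715347, -0.07430507,  0.09804574]), np.float64(0.03396963242748392))
((340.70001220703125, 259.4000244140625), (65.51300048828125, 82.75897216796875), 77.47119140625)
[[ 0.6066  0.0952  0.02  ]
 [ 0.665  -0.1533  0.02  ]
 [ 0.468  -0.1939  0.02  ]
 [ 0.4119  0.0483  0.02  ]] [ 0.53788479 -0.05092639  0.02      ] [0.20024973 0.25521711 0.20116767 0.24854473]
```

View pics/both.png

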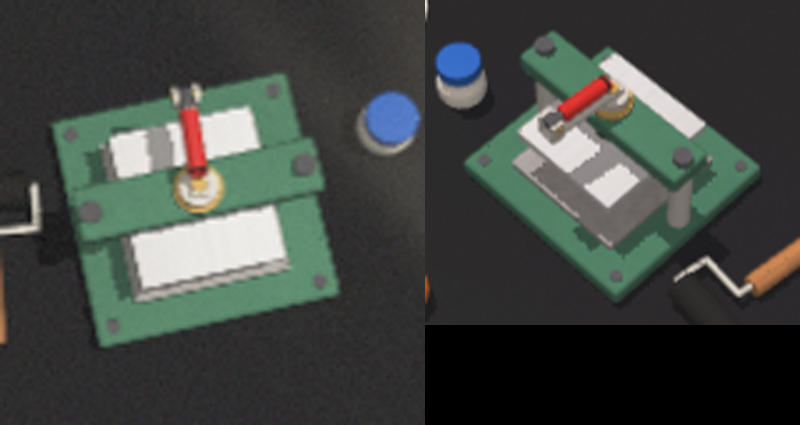

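The red sleeve is level at z≈154 mm and measures 55 mm, which matches the 54 mm given. That puts the arm direction at ≈(0.989, 0.147), the hinge at ≈(0.610, -0.051) and the hub at ≈(0.541, -0.061). Next I move over the press while turning the jaw line along the pin.

Emit:
play_rows(
  series=[
    [[85,-1,-0.7,-0.2,0,0,-1],[85,-1,-0.7,-0.2,0,0,-1],[85,-1,-0.7,-0.2,0,0,-1],[85,-1,-0.7,-0.2,0,0,-1],[85,-1,-0.7,-0.2,0,0,-1],[85,-1,-0.7,-0.2,0,0,-1],[85,-1,-0.4,0,0,0,0],[85,-1,-0.4,0,0,0,0],[85,-1,-0.4,0,0,0,0],[85,-1,-0.4,0,0,0,0],[85,-1,-0.4,0,0,0,0],[85,-1,-0.4,0,0,0,0]],
  ],
  force=25,
)

```text
time: 1.3
position: [0.4826, 0.3223, 0.2352]
ee_rot: [-0.0, -0.071, 0.997, -0.0]
contact_force: [-0.4, -0.1, -0.9]
opening: 0.085
finger_force: 0.0
```

```bash
cat >> h.py <<'E'
U=25.0
def togo(target,yaw=None):
    """print remaining shift in tool axes, units; yaw = wanted world yaw of tool y"""
    o=r.get_obs();q=rot(o['ee_rot']);M=q.as_matrix()
    s=q.inv().apply(np.array(target)-o['position'])*1000/U
    print('t',round(o['time'],2),'pos',o['position'].round(4),'yyaw',round(np.arctan2(M[1,1],M[0,1]),3),'z',M[:,2].round(3),'shift',s.round(2),'F',o['contact_force'].round(1),'open',round(o['opening'],4),'ff',round(o['finger_force'],1))
E
python3 - <<'E'
from h import *
print(r.get_obs()['joint_positions'].round(3))
togo((0.5654,-0.0577,0.24))
E
```

```text
[ 0.589  0.329  0.189  1.432 -0.     0.446]
t 1.3 pos [0.4826 0.3223 0.2352] yyaw 1.713 z [-0.001 -0.001 -1.   ] shift [ -1.12 -15.52  -0.19] F [-0.4 -0.1 -0.9] open 0.085 ff 0.0
```

Emit:
play_rows(
  series=[
    [[85,0,-1,0,0,0,0],[85,0,-1,0,0,0,0],[85,-0.1,-1,0,0,0,0],[85,-0.1,-1,0,0,0,0],[85,-0.1,-1,0,0,0,0],[85,-0.1,-1,0,0,0,0],[85,-0.1,-1,0,0,0,0],[85,-0.1,-1,0,0,0,0],[85,-0.1,-1,0,0,0,0],[85,-0.1,-1,0,0,0,0],[85,-0.1,-1,0,0,0,0],[85,-0.1,-1,0,0,0,0]],
  ],
)

```text
time: 2.5
position: [0.5491, 0.0284, 0.2353]
ee_rot: [-0.0, -0.071, 0.997, -0.0]
contact_force: [-0.2, 0.3, 0.0]
opening: 0.085
finger_force: 0.0
```

Emit:
play_rows(
  series=[
    [[85,0,-1,0,0,0,0],[85,0,-1,0,0,0,0],[85,0,-1,0,0,0,0],[85,0,-0.5,0,0,0,0],[85,0,0,0,0,0,0],[85,0,0,0,0,0,0]],
  ],
)

```text
time: 3.1
position: [0.5614, -0.0567, 0.2354]
ee_rot: [-0.0, -0.071, 0.997, 0.0]
contact_force: [0.6, 0.9, -1.2]
opening: 0.0847
finger_force: 0.0
```

```bash
python3 - <<'E'
from h import *
togo((0.5654,-0.0577,0.24))
c=r.calibration('wrist'); im=r.read_camera('wrist'); print(c)
cv2.imwrite('pics/w1.png',im[:,:,::-1])
E
```

```text
t 3.1 pos [ 0.5614 -0.0567  0.2354] yyaw 1.713 z [-0.001  0.    -1.   ] shift [-0.15 -0.06 -0.18] F [ 0.6  0.9 -1.2] open 0.0847 ff 0.0
{'fx': 371.64829954431775, 'fy': 371.64829954431775, 'cx': 324.36828718140487, 'cy': 239.97166524159047, 'xyz': array([ 0.49429142, -0.06748954,  0.40402246]), 'rotation': array([0.08814245, 0.64906295, 0.74874286, 0.10164799])}
```

View pics/w1.png

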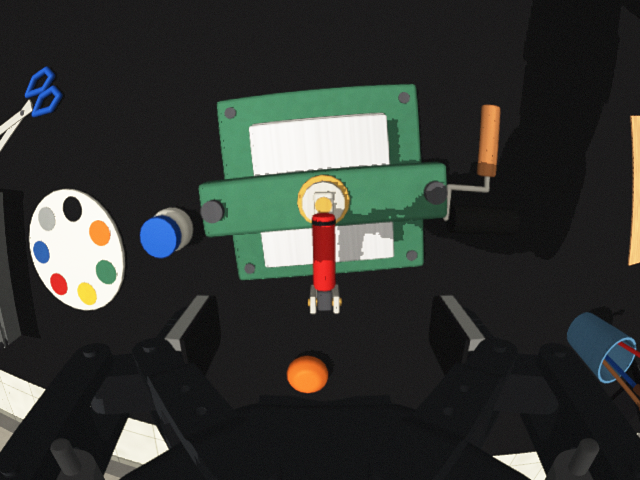

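The wrist picture shows the sleeve from about (323,214) to (324,290), the brass hub ring centred near (323,201) and the hinge cheeks at (324,300). The fingers straddle the sleeve line.

```bash
python3 - <<'E'
from h import *
c=r.calibration('wrist')
im=cv2.cvtColor(cv2.imread('pics/w1.png'),cv2.COLOR_BGR2RGB)
m=redmask(im,(295,190,355,310)); p=np.argwhere(m)[:,::-1]; print(len(p),p.min(0),p.max(0))
for y in range(p[:,1].min(),p[:,1].max()+1,12):
    q=p[p[:,1]==y,0]; u=(q.min()+q.max())/2; print(y,u,q.max()-q.min()+1,onplane('wrist',u,y,.154,c).round(4))
print('end',onplane('wrist',324,p[:,1].max()+.5,.154,c))
hs=cv2.cvtColor(im,cv2.COLOR_RGB2HSV); g=cv2.inRange(hs,(18,120,90),(32,255,255)); k=np.zeros_like(g);k[165:240,285:360]=1;g*=k
pts=np.argwhere(g)[:,::-1].astype(np.float32); e=cv2.minEnclosingCircle(pts); print('ring',e)
for z in(.12,.13,.14): print(z,onplane('wrist',*e[0],z,c).round(4))
for u,v in((211,211),(436,192)): print('bolt',onplane('wrist',u,v,.125,c).round(4))
for u,v in((312,300),(336,300),(324,298)): print('cheek',onplane('wrist',u,v,.158,c).round(4))
E
```

```text
1559 [312 213] [335 290]
213 323.5 10 [ 0.5439 -0.0607  0.154 ]
225 323.5 22 [ 0.5523 -0.0595  0.154 ]
237 323.0 21 [ 0.5608 -0.0586  0.154 ]
249 324.0 21 [ 0.5694 -0.0567  0.154 ]
261 324.0 21 [ 0.5782 -0.0554  0.154 ]
273 323.5 22 [ 0.5872 -0.0544  0.154 ]
285 324.0 21 [ 0.5964 -0.0528  0.154 ]
end [ 0.60074614 -0.05213977  0.154     ]
ring ((323.061279296875, 200.5938720703125), 26.186634063720703)
0.12 [ 0.541  -0.0615  0.12  ]
0.13 [ 0.5393 -0.0617  0.13  ]
0.14 [ 0.5377 -0.0619  0.14  ]
bolt [ 0.5601 -0.1481  0.125 ]
bolt [0.52   0.0244 0.125 ]
cheek [ 0.6078 -0.0599  0.158 ]
cheek [ 0.6053 -0.0427  0.158 ]
cheek [ 0.6049 -0.0515  0.158 ]
```

Emit:
play_rows(
  series=[
    [[85,-0.5,-0.07,0.6,0,0,0],[85,0,0,0.8,0,0,0],[85,0,0,0.8,0,0,0],[85,0,0,0.6,0,0,0],[85,0,0,0.4,0,0,0],[85,0,0,0.3,0,0,0],[85,0,0,0.3,0,0,0],[85,0,0,0,0,0,0]],
  ],
)

```text
time: 3.95
position: [0.574, -0.0569, 0.1398]
ee_rot: [-0.0, -0.071, 0.997, 0.0]
contact_force: [0.2, 0.3, 0.3]
opening: 0.0851
finger_force: 0.0
```

```bash
python3 - <<'E'
from h import *
togo((0.5737,-0.0566,0.14))
c=r.calibration('wrist'); im=r.read_camera('wrist')
cv2.imwrite('pics/w2.png',im[:,:,::-1])
m=redmask(im,(280,180,370,340)); p=np.argwhere(m)[:,::-1]
for y in range(p[:,1].min(),p[:,1].max()+1,20):
    q=p[p[:,1]==y,0]; u=(q.min()+q.max())/2; print(y,u,q.max()-q.min()+1,onplane('wrist',u,y,.154,c).round(4))
E
```

```text
t 3.95 pos [ 0.574  -0.0569  0.1398] yyaw 1.714 z [-0.001  0.    -1.   ] shift [ 0.01  0.02 -0.01] F [0.2 0.3 0.3] open 0.0851 ff 0.0
228 327.0 15 [ 0.5437 -0.0613  0.154 ]
248 327.0 37 [ 0.5526 -0.06    0.154 ]
268 327.5 36 [ 0.5617 -0.0585  0.154 ]
288 327.5 34 [ 0.5711 -0.0571  0.154 ]
308 328.0 35 [ 0.581  -0.0554  0.154 ]
328 328.5 34 [ 0.5914 -0.0536  0.154 ]
```

View pics/w2.png

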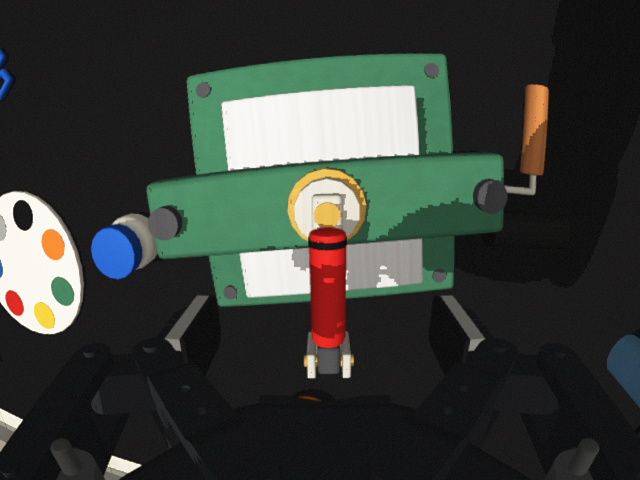

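The sleeve is centred between the pads: its axis is at (0.574, -0.0566), the image line is u≈328, and the hinge cheeks are at about (328,365). I'll close gently.

Emit:
play_rows(
  series=[
    [[40,0,0,0,0,0,0],[40,0,0,0,0,0,0],[20,0,0,0,0,0,0],[20,0,0,0,0,0,0],[10,0,0,0,0,0,0],[10,0,0,0,0,0,0],[10,0,0,0,0,0,0],[10,0,0,0,0,0,0]],
  ],
  force=25,
)

```text
time: 4.8
position: [0.5742, -0.0571, 0.1406]
ee_rot: [-0.0, -0.071, 0.997, -0.0]
contact_force: [0.1, 0.2, 0.3]
opening: 0.01
finger_force: 0.0
```

```bash
python3 - <<'E'
from h import *
o=r.get_obs();print(o['opening'],o['finger_force'],o['contact_force'],o['position'])
im=r.read_camera('wrist')
cv2.imwrite('pics/w3.png',im[:,:,::-1])
E
```

```text
0.009972878635612524 0.0 [0.05725911 0.21304995 0.33885903] [ 0.57421074 -0.05713287  0.14061167]
```

View pics/w3.png

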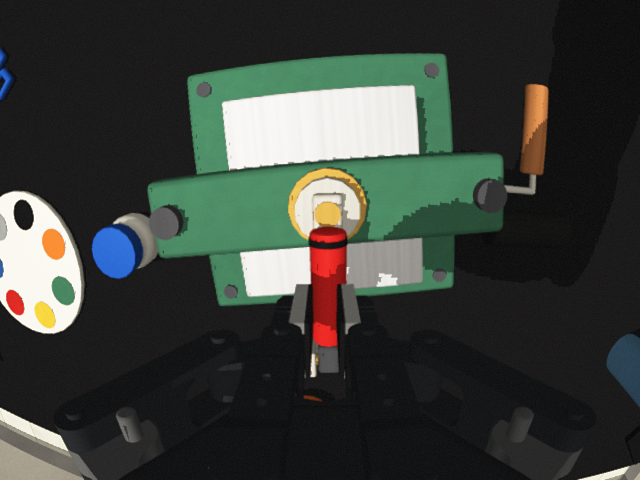

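The pads straddle the sleeve with a visible gap of about 36 px at u 308–344, against 34 px for the sleeve, so they haven't quite touched it. I'll close further.

Emit:
play_rows(
  series=[
    [[5,0,0,0,0,0,0],[5,0,0,0,0,0,0],[0,0,0,0,0,0,0],[0,0,0,0,0,0,0]],
  ],
  force=25,
)

```text
time: 5.25
position: [0.5742, -0.0571, 0.1406]
ee_rot: [-0.0, -0.071, 0.997, -0.0]
contact_force: [0.1, 0.0, -0.2]
opening: 0.0001
finger_force: 0.0
```

```bash
python3 - <<'E'
from h import *
o=r.get_obs();c=r.calibration('wrist')
def pw(X):
    q=rot(c['rotation']).inv().apply(np.array(X)-c['xyz']);t=np.arctan2(np.hypot(q[0],q[1]),q[2]);a=np.arctan2(q[1],q[0]);return (c['fx']*t*np.cos(a)+c['cx'],c['fy']*t*np.sin(a)+c['cy'])
print(o['joint_positions'].round(3))
for dz in (0,.019,.04): print(dz,pw(o['position']+[0,0,dz]))
print('axis grip .154',pw([.5742,-.0566,.154]))
im=r.read_camera('wrist')
a=im[180:420,220:440]; s=r.read_camera('scene')[150:270,230:380]; cv2.imwrite('pics/chk.png',np.hstack([cv2.resize(a,(400,436)),cv2.resize(s,(400,320)) if 0 else np.vstack([cv2.resize(s,(400,320),interpolation=2),np.zeros((116,400,3),np.uint8)])])[:,:,::-1])
E
```

```text
[-0.099  0.354 -0.016  1.201 -0.    -0.242]
0 (np.float64(326.75887258556276), np.float64(282.01346803905085))
0.019 (np.float64(326.99430634925614), np.float64(298.09534178514804))
0.04 (np.float64(327.31592282317587), np.float64(320.31440363669356))
axis grip .154 (np.float64(328.06689549570274), np.float64(293.2015516312245))
```

View pics/chk.png

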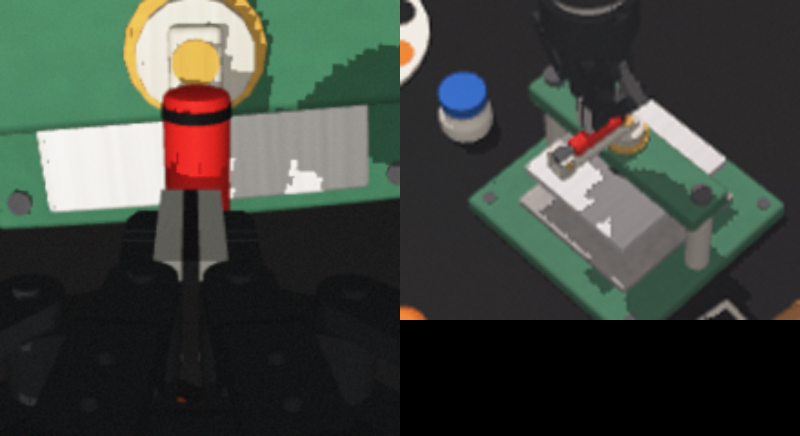

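The shut fingers end at about image row 285, on top of the sleeve, so they closed above it. The real tips sit higher than I assumed. I'll open, go 12 mm lower (still clear beside the 14 mm arm), and close again while watching the opening.

Emit:
play_rows(
  series=[
    [[50,0,0,0,0,0,0],[50,0,0,0,0,0,0],[50,0,0,0,0,0,0],[50,0,0,0.2,0,0,0],[50,0,0,0.2,0,0,0],[50,0,0,0.1,0,0,0],[30,0,0,0,0,0,0],[20,0,0,0,0,0,0],[12,0,0,0,0,0,0],[12,0,0,0,0,0,0],[12,0,0,0,0,0,0]],
  ],
  force=25,
)

```text
time: 6.45
position: [0.5739, -0.0559, 0.1282]
ee_rot: [-0.0, -0.072, 0.997, 0.001]
contact_force: [-1.2, 5.8, 0.6]
opening: 0.0146
finger_force: 25.2
```

```bash
python3 - <<'E'
from h import *
togo((0.5737,-0.0566,0.14))
c=r.calibration('wrist');im=r.read_camera('wrist');print(c['xyz'],rot(c['rotation']).as_matrix().round(3).tolist())
s=r.read_camera('scene')[150:270,230:380]
a=im[180:420,220:440]
cv2.imwrite('pics/chk2.png',np.hstack([cv2.resize(a,(400,436)),np.vstack([cv2.resize(s,(400,320),interpolation=2),np.zeros((116,400,3),np.uint8)])])[:,:,::-1])
E
```

```text
t 6.45 pos [ 0.5739 -0.0559  0.1282] yyaw 1.714 z [-0.     0.002 -1.   ] shift [ 0.01 -0.02 -0.47] F [-1.2  5.8  0.6] open 0.0146 ff 25.2
[ 0.50678653 -0.06707748  0.29678486] [[-0.143, 0.954, 0.264], [0.99, 0.137, 0.04], [0.002, 0.267, -0.964]]
```

View pics/chk2.png

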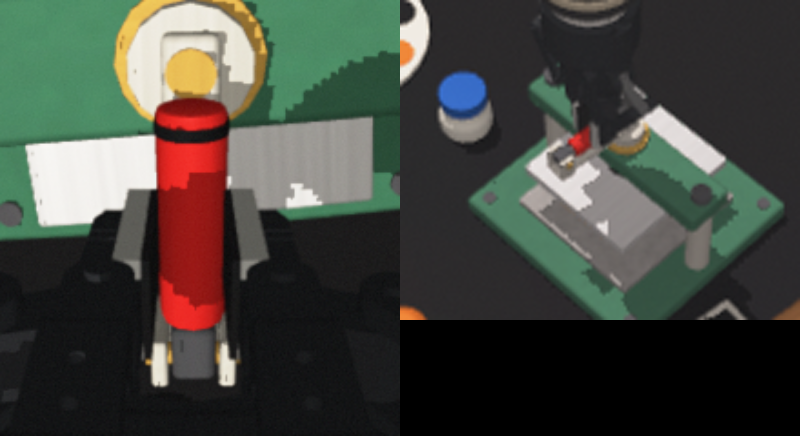

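Now the pads have stopped at 14.6 mm with 25 N. That is less than the 16 mm sleeve diameter, so the tips probably sit just above its axis. I'll reopen, go 12 mm lower and regrip so the sleeve sits in the pads.

Emit:
play_rows(
  series=[
    [[50,0,0,0,0,0,0],[50,0,0,0,0,0,0],[50,0,0,0,0,0,0],[50,0,0,0.2,0,0,0],[50,0,0,0.2,0,0,0],[50,0,0,0.1,0,0,0],[50,0,0,0,0,0,0]],
  ],
  force=25,
)

```text
time: 7.25
position: [0.5738, -0.0571, 0.1149]
ee_rot: [-0.001, -0.071, 0.997, 0.0]
contact_force: [0.3, 0.8, 0.1]
opening: 0.0501
finger_force: 0.0
```

Emit:
play_rows(
  series=[
    [[30,0,0,0,0,0,0],[20,0,0,0,0,0,0],[13,0,0,0,0,0,0],[13,0,0,0,0,0,0],[13,0,0,0,0,0,0]],
  ],
  force=25,
)

```text
time: 7.75
position: [0.574, -0.056, 0.1158]
ee_rot: [-0.0, -0.072, 0.997, 0.001]
contact_force: [-1.0, 4.8, 0.5]
opening: 0.0151
finger_force: 24.3
```

```bash
python3 - <<'E'
from h import *
togo((0.5737,-0.0566,0.116))
print(r.get_obs()['opening'])
E
```

```text
t 7.75 pos [ 0.574  -0.056   0.1158] yyaw 1.714 z [-0.     0.002 -1.   ] shift [ 0.02 -0.02 -0.01] F [-1.   4.8  0.5] open 0.0151 ff 24.3
0.015057128217368425
```

Gripped at 15.1 mm and 24 N, and the tips are clear below. Now the first half of the swing, along a 37 mm radius arc with the tool pointing down.

Emit:
play_rows(
  series=[
    [[10,-0.02,0,-0.23,0,0,0],[10,-0.05,0,-0.23,0,0,0],[10,-0.09,0,-0.21,0,0,0],[10,-0.12,0,-0.2,0,0,0],[10,-0.15,0,-0.18,0,0,0],[10,0,0,0,0,0,0]],
  ],
  force=30,
)

```text
time: 8.35
position: [0.5836, -0.0545, 0.1411]
ee_rot: [-0.002, -0.072, 0.997, 0.001]
contact_force: [-3.2, 5.5, -4.1]
opening: 0.0152
finger_force: 29.9
```

```bash
python3 - <<'E'
from h import *
togo((0.574,-0.056,0.116))
im=r.read_camera('wrist')
s=r.read_camera('scene')[150:270,230:380]
a=im[180:420,220:440]
cv2.imwrite('pics/chk3.png',np.hstack([cv2.resize(a,(400,436)),np.vstack([cv2.resize(s,(400,320),interpolation=2),np.zeros((116,400,3),np.uint8)])])[:,:,::-1])
E
```

```text
t 8.35 pos [ 0.5836 -0.0545  0.1411] yyaw 1.714 z [-0.003  0.002 -1.   ] shift [ 0.39 -0.01  1.01] F [-3.2  5.5 -4.1] open 0.0152 ff 29.9
```

View pics/chk3.png

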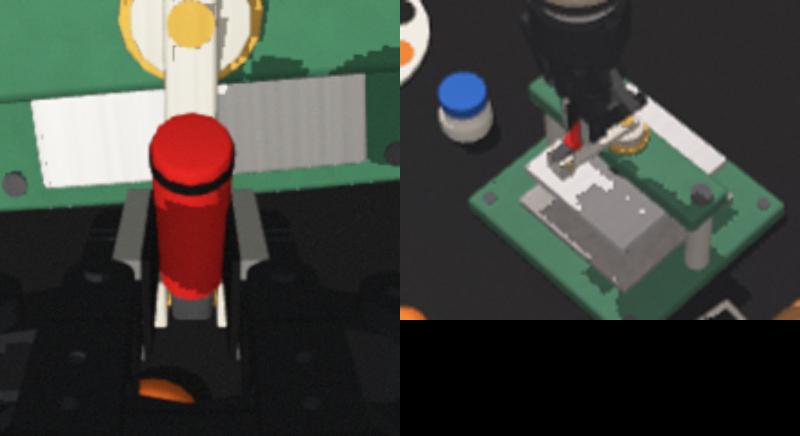

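The handle is pivoting up in the pads: the sleeve tip now sits at crop (192,150) and stands about 45° off the arm, with small forces. I'll continue the arc.

Emit:
play_rows(
  series=[
    [[10,-0.18,0.01,-0.15,0,0,0],[10,-0.2,0.01,-0.12,0,0,0],[10,-0.21,0,-0.09,0,0,0],[10,-0.23,0,-0.05,0,0,0],[10,-0.2,0,-0.02,0,0,0],[10,0,0,0,0,0,0]],
  ],
)

```text
time: 9.05
position: [0.608, -0.0508, 0.1521]
ee_rot: [-0.002, -0.071, 0.997, 0.001]
contact_force: [-8.2, 3.5, -1.5]
opening: 0.0131
finger_force: 29.3
```

```bash
cat >> h.py <<'E'
def pw(X,c=None):
    c=c or r.calibration('wrist')
    q=rot(c['rotation']).inv().apply(np.array(X)-c['xyz']);t=np.arctan2(np.hypot(q[0],q[1]),q[2]);a=np.arctan2(q[1],q[0]);return np.array((c['fx']*t*np.cos(a)+c['cx'],c['fy']*t*np.sin(a)+c['cy']))
E
python3 - <<'E'
from h import *
togo((0.61,-0.051,0.153))
c=r.calibration('wrist');im=r.read_camera('wrist');cv2.imwrite('pics/w5.png',im[:,:,::-1])
m=redmask(im,(270,150,390,460)); p=np.argwhere(m)[:,::-1]; print(len(p),p.min(0),p.max(0))
for y in range(p[:,1].min(),p[:,1].max()+1,5):
    q=p[p[:,1]==y,0]; print(y,q.min() if len(q) else '',q.max() if len(q) else '',len(q),end=' | ')
H=np.array([.6103,-.0511,.154]);d=np.array([.989,.148,0])
print()
for f in(0.9,1.1,1.3,1.45,1.57): 
    e=H+.066*(-d*np.cos(f)+np.array([0,0,np.sin(f)])); n=np.array([0,0,np.cos(f)])+d*np.sin(f)  # normal
    print(f,'tip',pw(e,c).round(0),'edges',pw(e-.008*n,c).round(0),pw(e+.008*n,c).round(0))
E
```

```text
t 9.05 pos [ 0.608  -0.0508  0.1521] yyaw 1.714 z [-0.005  0.001 -1.   ] shift [-0.08 -0.02 -0.04] F [-8.2  3.5 -1.5] open 0.0131 ff 29.3
1972 [300 252] [350 302]
252 323 326 4 | 257 311 340 30 | 262 305 344 40 | 267 302 348 47 | 272 301 349 49 | 277 300 350 51 | 282 301 348 48 | 287 302 347 46 | 292 305 344 40 | 297 310 339 30 | 302 322 326 5 | 
0.9 tip [326. 231.] edges [325. 209.] [326. 255.]
1.1 tip [326. 272.] edges [326. 246.] [326. 297.]
1.3 tip [326. 314.] edges [326. 289.] [326. 339.]
1.45 tip [326. 344.] edges [326. 320.] [326. 366.]
1.57 tip [326. 365.] edges [326. 344.] [326. 384.]
```

The end-on red disc centre at row 277 gives a fold of about 1.12 rad. The pads have slid about 15 mm ahead of the sleeve, and the opening has shrunk to 13 mm at the pad edge. I'll reopen, centre back on the sleeve and regrip a little lower.

Emit:
play_rows(
  series=[
    [[40,0,0,0,0,0,0],[40,0,0,0,0,0,0],[40,0.3,0,0.1,0,0,0],[40,0.3,0,0.1,0,0,0],[40,0,0,0,0,0,0],[25,0,0,0,0,0,0],[10,0,0,0,0,0,0],[10,0,0,0,0,0,0],[10,0,0,0,0,0,0]],
  ],
  force=35,
)

```text
time: 10.0
position: [0.5951, -0.0531, 0.1479]
ee_rot: [0.0, -0.072, 0.997, 0.0]
contact_force: [-3.2, 3.7, 5.6]
opening: 0.0151
finger_force: 34.2
```

```bash
cat >> h.py <<'E'
def fold():
    c=r.calibration('wrist');im=r.read_camera('wrist')
    m=redmask(im,(260,150,400,460)); n,l,s,ce=cv2.connectedComponentsWithStats(m)
    i=1+np.argmax(s[1:,4]); print('red blob',s[i],ce[i].round(1))
    return im,c,ce[i]
E
python3 - <<'E'
from h import *
togo((0.61,-0.051,0.153))
im,c,ce=fold()
H=np.array([.6103,-.0511,.154]);d=np.array([.989,.148,0])
for f in(0.9,1.0,1.1,1.2,1.3): print(f,pw(H+.066*(-d*np.cos(f)+np.array([0,0,np.sin(f)])),c).round(0))
E
```

```text
t 10.0 pos [ 0.5951 -0.0531  0.1479] yyaw 1.714 z [ 0.     0.001 -1.   ] shift [-0.6 -0.  -0.2] F [-3.2  3.7  5.6] open 0.0151 ff 34.2
red blob [ 301  296   50   50 1884] [325.3 320.8]
0.9 [327. 275.]
1.0 [327. 295.]
1.1 [327. 316.]
1.2 [327. 337.]
1.3 [327. 357.]
```

Emit:
play_rows(
  series=[
    [[10,-0.12,0,-0.06,0,0,0],[10,-0.12,0,-0.05,0,0,0],[10,-0.12,0,-0.04,0,0,0],[10,-0.12,0,-0.02,0,0,0],[10,-0.12,0,-0.01,0,0,0],[10,-0.06,0,0,0,0,0],[10,0,0,0,0,0,0]],
  ],
  force=35,
)

```text
time: 10.75
position: [0.6085, -0.0511, 0.1506]
ee_rot: [-0.003, -0.071, 0.997, 0.0]
contact_force: [-10.2, 1.7, -1.2]
opening: 0.0149
finger_force: 34.4
```

```bash
cat >> h.py <<'E'
H=np.array([.6103,-.0511,.154]);D=np.array([.989,.148,0])
def chk():
    togo((0.61,-0.051,0.15)); im,c,ce=fold()
    for f in(1.1,1.2,1.3,1.4,1.5,1.57): print(f,pw(H+.066*(-D*np.cos(f)+np.array([0,0,np.sin(f)])),c).round(0)[1],end='; ')
    print('top at z=.22:',onplane('wrist',*ce,.22,c).round(4))
E
python3 -c "
from h import *
chk()"
```

```text
t 10.75 pos [ 0.6085 -0.0511  0.1506] yyaw 1.714 z [-0.007  0.    -1.   ] shift [-0.06 -0.01  0.02] F [-10.2   1.7  -1.2] open 0.0149 ff 34.4
red blob [ 300  301   51   49 1907] [325.2 325. ]
1.1 272.0; 1.2 293.0; 1.3 315.0; 1.4 335.0; 1.5 354.0; 1.57 366.0; top at z=.22: [ 0.5953 -0.054   0.22  ]
```

The handle is at about 1.3 rad, but pad friction resists pivoting (10 N along the arm). I'll let go and push it outward to its stop with shut fingers from the hub side instead.

Emit:
play_rows(
  series=[
    [[45,0,0,0,0,0,0],[45,0,0,0,0,0,0],[45,0.2,0,0,0,0,0],[45,0.4,0,0,0,0,0],[45,0.5,0,-0.2,0,0,0],[45,0.5,0,-0.2,0,0,0],[45,0.3,0,0,0,0,0],[0,0,0,0,0,0,0],[0,0,0,0,0,0,0],[0,0,0,0,0,0,0],[0,0,0,0,0,0,0]],
  ],
  force=30,
)

```text
time: 11.9
position: [0.5648, -0.058, 0.1619]
ee_rot: [-0.0, -0.071, 0.997, -0.0]
contact_force: [0.0, 0.9, 0.5]
opening: 0.0
finger_force: 0.0
```

```bash
python3 - <<'E'
from h import *
chk()
s=r.read_camera('scene'); m=redmask(s,(270,160,340,225)); p=np.argwhere(m)[:,::-1]; print(len(p),p.min(0) if len(p) else '',p.max(0) if len(p) else '')
for f in(1.1,1.3,1.45,1.57): print(f,np.round([proj('scene',H+k*(-D*np.cos(f)+np.array([0,0,np.sin(f)]))) for k in(.012,.066)],1).tolist())
if len(p):
  c=p.mean(0);v=np.linalg.svd(p-c)[2][0];t=(p-c)@v;print(c+v*t.min(),c+v*t.max())
im=r.read_camera('wrist')
cv2.imwrite('pics/chk4.png',np.hstack([cv2.resize(im[180:420,220:440],(400,436)),np.vstack([cv2.resize(s[150:270,230:380],(400,320),interpolation=2),np.zeros((116,400,3),np.uint8)])])[:,:,::-1])
E
```

```text
t 11.9 pos [ 0.5648 -0.058   0.1619] yyaw 1.714 z [-0. -0. -1.] shift [-1.83  0.02  0.47] F [0.  0.9 0.5] open 0.0 ff 0.0
red blob [317 391  15  11 139] [324.5 396.5]
1.1 370.0; 1.2 387.0; 1.3 402.0; 1.4 417.0; 1.5 429.0; 1.57 437.0; top at z=.22: [ 0.5881 -0.0557  0.22  ]
135 [288 186] [296 206]
1.1 [[291.1, 203.8], [299.3, 184.4]]
1.3 [[290.3, 204.1], [294.8, 186.0]]
1.45 [[289.7, 204.5], [291.1, 187.9]]
1.57 [[289.2, 204.8], [288.2, 189.8]]
[293.62090491 185.75234079] [289.92280197 206.34529861]
```

The scene view shows the sleeve from (290,206) to (293.6,186), which gives a fold of about 1.35 rad. The shut fingers stand clear on the hub side, so I push outward.

Emit:
play_rows(
  series=[
    [[0,-0.4,0.02,0,0,0,0],[0,-0.2,0,0,0,0,0],[0,-0.12,0,0,0,0,0],[0,-0.12,0,0,0,0,0],[0,-0.08,0,0,0,0,0],[0,-0.08,0,0,0,0,0],[0,-0.08,0,0,0,0,0],[0,0,0,0,0,0,0]],
  ],
)

```text
time: 12.85
position: [0.5912, -0.0537, 0.1621]
ee_rot: [-0.0, -0.071, 0.997, -0.0]
contact_force: [-1.2, -0.5, 0.8]
opening: -0.0004
finger_force: 0.8
```

```bash
cat >> h.py <<'E'
def sc(hinge=H,d=D):
    s=r.read_camera('scene'); m=redmask(s,(240,150,370,260)); p=np.argwhere(m)[:,::-1]
    if len(p)<20: print('few',len(p)); return
    c=p.mean(0);v=np.linalg.svd(p-c)[2][0];v*=np.sign(v[1]);t=(p-c)@v;print(len(p),'scene top,bot',(c+v*t.min()).round(1),(c+v*t.max()).round(1))
    for f in(1.3,1.4,1.5,1.57): print(f,np.round([proj('scene',hinge+k*(-d*np.cos(f)+np.array([0,0,np.sin(f)]))) for k in(.066,.012)],1).tolist())
E
python3 -c "
from h import *
togo((.591,-.054,.162));sc()"
```

```text
t 12.85 pos [ 0.5912 -0.0537  0.1621] yyaw 1.714 z [-0. -0. -1.] shift [ 0.01 -0.01  0.  ] F [-1.2 -0.5  0.8] open -0.0004 ff 0.8
124 scene top,bot [288.1 187.9] [289.5 207.1]
1.3 [[294.8, 186.0], [290.3, 204.1]]
1.4 [[292.4, 187.2], [289.9, 204.3]]
1.5 [[289.9, 188.6], [289.5, 204.6]]
1.57 [[288.2, 189.8], [289.2, 204.8]]
```

Emit:
play_rows(
  series=[
    [[0,-0.06,0,0,0,0,0],[0,-0.06,0,0,0,0,0],[0,-0.04,0,0,0,0,0],[0,0,0,0,0,0,0]],
  ],
)

```text
time: 13.3
position: [0.5921, -0.0535, 0.1621]
ee_rot: [-0.003, -0.071, 0.997, -0.0]
contact_force: [-14.7, -2.1, 8.8]
opening: -0.0001
finger_force: 7.4
```

```bash
python3 -c "
from h import *
togo((.591,-.054,.162));sc()"
```

```text
t 13.3 pos [ 0.5921 -0.0535  0.1621] yyaw 1.713 z [-0.005 -0.001 -1.   ] shift [ 0.05 -0.01  0.  ] F [-14.7  -2.1   8.8] open -0.0001 ff 7.4
119 scene top,bot [287.8 187.9] [289.5 207.1]
1.3 [[294.8, 186.0], [290.3, 204.1]]
1.4 [[292.4, 187.2], [289.9, 204.3]]
1.5 [[289.9, 188.6], [289.5, 204.6]]
1.57 [[288.2, 189.8], [289.2, 204.8]]
```

The force jumped to 15 N within 1 mm, so the handle is hard on its stop: upright (≥1.5 rad in the scene view). Now I back off, open, straddle it and grip.

Emit:
play_rows(
  series=[
    [[0,0.3,0,0,0,0,0],[0,0.5,0,0,0,0,0],[60,0,0,0,0,0,0],[60,0,0,0,0,0,0],[60,0,0,0,0,0,0],[60,-0.4,0,0,0,0,0],[60,-0.4,0,0.1,0,0,0],[60,-0.4,0,0.1,0,0,0],[60,-0.4,0,0,0,0,0],[60,0,0,0,0,0,0]],
  ],
)

```text
time: 14.35
position: [0.6163, -0.05, 0.1564]
ee_rot: [-0.0, -0.072, 0.997, 0.0]
contact_force: [-0.6, 0.2, -0.3]
opening: 0.0599
finger_force: 0.0
```

```bash
python3 -c "
from h import *
chk();togo((.6108,-.051,.157));sc()"
```

```text
t 14.35 pos [ 0.6163 -0.05    0.1564] yyaw 1.714 z [-0. -0. -1.] shift [ 0.26 -0.    0.25] F [-0.6  0.2 -0.3] open 0.0599 ff 0.0
red blob [ 301  311   48   44 1633] [324.9 332.7]
1.1 243.0; 1.2 264.0; 1.3 285.0; 1.4 305.0; 1.5 325.0; 1.57 337.0; top at z=.22: [ 0.6086 -0.0521  0.22  ]
t 14.4 pos [ 0.6155 -0.0501  0.1565] yyaw 1.714 z [-0.001 -0.    -1.   ] shift [ 0.19 -0.01 -0.02] F [ 0.4 -0.4  0.1] open 0.06 ff 0.0
65 scene top,bot [287.4 189.2] [289.  207.2]
1.3 [[294.8, 186.0], [290.3, 204.1]]
1.4 [[292.4, 187.2], [289.9, 204.3]]
1.5 [[289.9, 188.6], [289.5, 204.6]]
1.57 [[288.2, 189.8], [289.2, 204.8]]
```

The handle stands upright: the wrist view puts its top at (0.6086, -0.0521) and the scene view gives about 1.55 rad. I'll centre and grip, then plan the circle with the tool orientation fixed, since the sleeve spins freely.

Emit:
play_rows(
  series=[
    [[60,0.2,0,0,0,0,0],[40,0,0,0,0,0,0],[25,0,0,0,0,0,0],[10,0,0,0,0,0,0],[10,0,0,0,0,0,0],[10,0,0,0,0,0,0]],
  ],
  force=38,
)

```text
time: 15.05
position: [0.6099, -0.0508, 0.1575]
ee_rot: [0.0, -0.071, 0.997, 0.0]
contact_force: [-2.7, 1.5, 4.0]
opening: 0.0149
finger_force: 37.0
```

```bash
cat >> h.py <<'E'
C=np.array([.541,-.0613])
def ang():
    o=r.get_obs();v=o['position'][:2]-C;a=np.arctan2(v[1],v[0]);F=o['contact_force'][:2]
    e=np.array([np.cos(a),np.sin(a)]);t=np.array([e[1],-e[0]])
    print('t',round(o['time'],2),'yaw',round(a,3),'wound',round((.148-a)%(2*np.pi),3),'R',round(np.linalg.norm(v)*1e3,1),'Ftan(resist)',round(-F@t,1),'Frad',round(F@e,1),'open',round(o['opening']*1e3,1),'ff',round(o['finger_force'],1),'z',round(o['position'][2],4))
E
python3 - <<'E'
from h import *
ang();togo((.6103,-.0511,.157))
B=-np.arange(0,60)*.1
P=np.c_[-70.5*np.cos(B),70.5*np.sin(B)]/25
Q=np.round(P,2); d=np.diff(Q,axis=0).round(2)
for k in range(0,59,12): print(k,d[k:k+12].tolist())
E
```

```text
t 15.05 yaw 0.151 wound 6.28 R 69.7 Ftan(resist) 1.9 Frad -2.4 open 14.9 ff 37.0 z 0.1575
t 15.05 pos [ 0.6099 -0.0508  0.1575] yyaw 1.714 z [ 0.  0. -1.] shift [-0.02 -0.01  0.02] F [-2.7  1.5  4. ] open 0.0149 ff 37.0
0 [[0.01, -0.28], [0.05, -0.28], [0.07, -0.27], [0.09, -0.27], [0.13, -0.25], [0.14, -0.24], [0.17, -0.23], [0.2, -0.2], [0.21, -0.19], [0.23, -0.16], [0.24, -0.14], [0.26, -0.12]]
12 [[0.27, -0.09], [0.27, -0.06], [0.28, -0.03], [0.28, -0.01], [0.28, 0.02], [0.28, 0.05], [0.27, 0.08], [0.26, 0.11], [0.25, 0.13], [0.24, 0.15], [0.22, 0.18], [0.2, 0.2]]
24 [[0.18, 0.21], [0.16, 0.24], [0.13, 0.24], [0.11, 0.27], [0.08, 0.27], [0.05, 0.27], [0.03, 0.28], [0.0, 0.28], [-0.04, 0.28], [-0.05, 0.28], [-0.09, 0.27], [-0.11, 0.26]]
36 [[-0.14, 0.24], [-0.16, 0.24], [-0.18, 0.21], [-0.21, 0.19], [-0.22, 0.18], [-0.24, 0.15], [-0.25, 0.12], [-0.26, 0.1], [-0.28, 0.08], [-0.27, 0.04], [-0.29, 0.02], [-0.28, -0.01]]
48 [[-0.28, -0.04], [-0.27, -0.07], [-0.27, -0.09], [-0.25, -0.12], [-0.24, -0.14], [-0.23, -0.17], [-0.21, -0.19], [-0.19, -0.21], [-0.16, -0.23], [-0.15, -0.24], [-0.12, -0.26]]
```

Emit:
play_rows(
  series=[
    [[10,0.01,-0.28,0,0,0,0],[10,0.05,-0.28,0,0,0,0],[10,0.07,-0.27,0,0,0,0],[10,0.09,-0.27,0,0,0,0],[10,0.13,-0.25,0,0,0,0],[10,0.14,-0.24,0,0,0,0]],
  ],
  force=38,
)

```text
time: 15.65
position: [0.6039, -0.0908, 0.1575]
ee_rot: [0.001, -0.072, 0.997, 0.001]
contact_force: [-0.7, 8.2, 4.9]
opening: 0.015
finger_force: 37.6
```

```bash
python3 -c "
from h import *
ang();sc()"
```

```text
t 15.65 yaw -0.438 wound 0.586 R 69.5 Ftan(resist) 7.1 Frad -4.1 open 15.0 ff 37.6 z 0.1575
28 scene top,bot [277.5 176.1] [281.6 194.3]
1.3 [[294.8, 186.0], [290.3, 204.1]]
1.4 [[292.4, 187.2], [289.9, 204.3]]
1.5 [[289.9, 188.6], [289.5, 204.6]]
1.57 [[288.2, 189.8], [289.2, 204.8]]
```

The crank follows: 0.59 rad wound, about 7–8 N of free drag, opening steady. I'll wind on.

Emit:
play_rows(
  series=[
    [[10,0.17,-0.23,0,0,0,0],[10,0.2,-0.2,0,0,0,0],[10,0.21,-0.19,0,0,0,0],[10,0.23,-0.16,0,0,0,0],[10,0.24,-0.14,0,0,0,0],[10,0.26,-0.12,0,0,0,0]],
  ],
)

```text
time: 16.3
position: [0.5761, -0.1213, 0.1575]
ee_rot: [0.001, -0.072, 0.997, 0.001]
contact_force: [4.3, 8.1, 2.4]
opening: 0.0147
finger_force: 37.7
```

```bash
python3 -c "
from h import *
ang()"
```

```text
t 16.3 yaw -1.042 wound 1.19 R 69.5 Ftan(resist) 7.7 Frad -4.8 open 14.7 ff 37.7 z 0.1575
```

Emit:
play_rows(
  series=[
    [[10,0.27,-0.09,0,0,0,0],[10,0.27,-0.06,0,0,0,0],[10,0.28,-0.03,0,0,0,0],[10,0.28,-0.01,0,0,0,0],[10,0.28,0.02,0,0,0,0]],
  ],
)

```text
time: 16.8
position: [0.5432, -0.131, 0.1575]
ee_rot: [0.002, -0.072, 0.997, 0.0]
contact_force: [7.6, 5.8, -0.5]
opening: 0.0153
finger_force: 37.4
```

```bash
python3 -c "
from h import *
ang();c=r.calibration('wrist');im,c,ce=fold();p=onplane('wrist',*ce,.22,c);print(p,np.linalg.norm(p[:2]-C))"
```

```text
t 16.8 yaw -1.539 wound 1.687 R 69.7 Ftan(resist) 7.8 Frad -5.5 open 15.3 ff 37.4 z 0.1575
red blob [ 304  276   42   57 1698] [324.7 303. ]
[ 0.52516395 -0.13467038  0.22      ] 0.07505992575684592
```

```bash
python3 - <<'E'
from h import *
im=r.read_camera('wrist');s=r.read_camera('scene');t=r.read_camera('top')
print(pw([*r.get_obs()['position'][:2],.22]))
cv2.imwrite('pics/last.png',np.hstack([cv2.resize(im[180:420,220:440],(400,436)),np.vstack([cv2.resize(s[150:258,220:370],(400,288),interpolation=2),cv2.resize(t[215:275,280:440],(400,148),interpolation=2)])])[:,:,::-1])
E
```

```text
[327.94994668 351.61070836]
```

View pics/last.png

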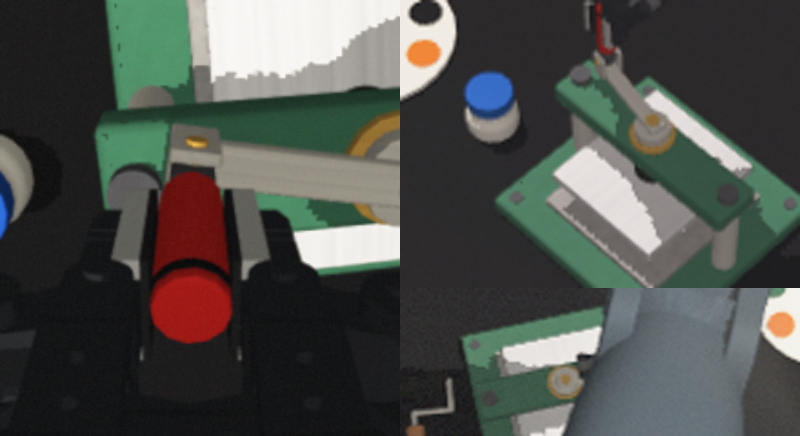

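The handle stands upright, centred in the pads, with its top disc at row ≈348 where 351 was expected. The earlier blob was only the side of the sleeve below the black ring. I'll keep winding.

Emit:
play_rows(
  series=[
    [[10,0.28,0.05,0,0,0,0],[10,0.27,0.08,0,0,0,0],[10,0.26,0.11,0,0,0,0],[10,0.25,0.13,0,0,0,0],[10,0.24,0.15,0,0,0,0]],
  ],
)

```text
time: 17.5
position: [0.5096, -0.1239, 0.1576]
ee_rot: [0.002, -0.071, 0.997, -0.001]
contact_force: [8.6, 1.6, -1.8]
opening: 0.0157
finger_force: 37.3
```

```bash
python3 -c "
from h import *
ang()"
```

```text
t 17.5 yaw -2.036 wound 2.184 R 70.0 Ftan(resist) 6.9 Frad -5.3 open 15.7 ff 37.3 z 0.1576
```

Emit:
play_rows(
  series=[
    [[10,0.22,0.18,0,0,0,0],[10,0.2,0.2,0,0,0,0],[10,0.18,0.21,0,0,0,0],[10,0.16,0.24,0,0,0,0]],
  ],
)

```text
time: 17.9
position: [0.4875, -0.1068, 0.1576]
ee_rot: [0.002, -0.071, 0.997, -0.002]
contact_force: [6.1, -3.9, -2.0]
opening: 0.0149
finger_force: 37.3
```

```bash
python3 -c "
from h import *
ang()"
```

```text
t 17.9 yaw -2.436 wound 2.584 R 70.2 Ftan(resist) 6.9 Frad -2.1 open 14.9 ff 37.3 z 0.1576
```

Emit:
play_rows(
  series=[
    [[10,0.13,0.24,0,0,0,0],[10,0.11,0.27,0,0,0,0],[10,0.08,0.27,0,0,0,0]],
  ],
)

```text
time: 18.2
position: [0.4762, -0.0889, 0.1575]
ee_rot: [0.001, -0.071, 0.997, -0.002]
contact_force: [4.9, -5.4, -0.1]
opening: 0.0147
finger_force: 37.5
```

```bash
python3 -c "
from h import *
ang()"
```

```text
t 18.2 yaw -2.738 wound 2.886 R 70.4 Ftan(resist) 6.9 Frad -2.3 open 14.7 ff 37.5 z 0.1575
```

Emit:
play_rows(
  series=[
    [[10,0.05,0.27,0,0,0,0],[10,0.03,0.28,0,0,0,0],[10,0,0.28,0,0,0,0]],
  ],
)

```text
time: 18.5
position: [0.4708, -0.0688, 0.1575]
ee_rot: [0.001, -0.071, 0.997, -0.002]
contact_force: [2.5, -7.3, 2.1]
opening: 0.0147
finger_force: 37.7
```

```bash
python3 -c "
from h import *
ang()"
```

```text
t 18.5 yaw -3.035 wound 3.183 R 70.6 Ftan(resist) 7.5 Frad -1.7 open 14.7 ff 37.7 z 0.1575
```

Emit:
play_rows(
  series=[
    [[10,-0.04,0.28,0,0,0,0],[10,-0.05,0.28,0,0,0,0],[10,-0.09,0.27,0,0,0,0]],
  ],
)

```text
time: 18.8
position: [0.4717, -0.0476, 0.1575]
ee_rot: [0.0, -0.071, 0.997, -0.002]
contact_force: [-0.0, -7.5, 3.8]
opening: 0.0148
finger_force: 38.0
```

```bash
python3 -c "
from h import *
ang()"
```

```text
t 18.8 yaw 2.947 wound 3.484 R 70.7 Ftan(resist) 7.4 Frad -1.4 open 14.8 ff 38.0 z 0.1575
```

Emit:
play_rows(
  series=[
    [[10,0,0,0,0,0,0],[10,0,0,0,0,0,0]],
  ],
)

```text
time: 19.0
position: [0.4719, -0.0462, 0.1574]
ee_rot: [0.0, -0.071, 0.997, -0.0]
contact_force: [0.3, 0.0, 5.0]
opening: 0.0148
finger_force: 38.1
```

```bash
python3 -c "
from h import *
ang()"
```

```text
t 19.0 yaw 2.926 wound 3.505 R 70.7 Ftan(resist) -0.1 Frad -0.3 open 14.8 ff 38.1 z 0.1574
```

Held still, the push is 0 N, so there is no contact yet; the free drag is about 7.3 N. I'll continue with a rest reading after each bit.

Emit:
play_rows(
  series=[
    [[10,-0.11,0.26,0,0,0,0],[10,-0.14,0.24,0,0,0,0],[10,-0.16,0.24,0,0,0,0],[10,0,0,0,0,0,0],[10,0,0,0,0,0,0]],
  ],
)

```text
time: 19.5
position: [0.4793, -0.0265, 0.1574]
ee_rot: [0.0, -0.071, 0.997, -0.0]
contact_force: [-0.6, -1.9, 5.6]
opening: 0.0149
finger_force: 38.4
```

```bash
python3 -c "
from h import *
ang()"
```

```text
t 19.5 yaw 2.628 wound 3.803 R 70.8 Ftan(resist) 2.0 Frad -0.4 open 14.9 ff 38.4 z 0.1574
```

Emit:
play_rows(
  series=[
    [[10,-0.18,0.21,0,0,0,0],[10,-0.21,0.19,0,0,0,0],[10,-0.22,0.18,0,0,0,0]],
  ],
)

```text
time: 19.8
position: [0.4907, -0.0113, 0.1573]
ee_rot: [-0.001, -0.071, 0.998, -0.002]
contact_force: [-5.0, -9.4, 9.9]
opening: 0.0145
finger_force: 38.9
```

```bash
python3 -c "
from h import *
ang()"
```

```text
t 19.8 yaw 2.359 wound 4.072 R 70.9 Ftan(resist) 10.2 Frad -3.1 open 14.5 ff 38.9 z 0.1573
```

Emit:
play_rows(
  series=[
    [[10,0,0,0,0,0,0],[10,0,0,0,0,0,0]],
  ],
)

```text
time: 20.0
position: [0.4919, -0.0102, 0.1574]
ee_rot: [-0.0, -0.071, 0.997, -0.001]
contact_force: [-1.8, -2.8, 7.0]
opening: 0.0149
finger_force: 38.6
```

```bash
python3 -c "
from h import *
ang()"
```

```text
t 20.0 yaw 2.337 wound 4.094 R 70.9 Ftan(resist) 3.2 Frad -0.7 open 14.9 ff 38.6 z 0.1574
```

Pressing has begun. The rest push is 3.2 N (≈37 N on the block) and the drag is 10.2 N against 7.3 N free. Another 0.25 rad or so gives about 50 N.

Emit:
play_rows(
  series=[
    [[10,-0.24,0.15,0,0,0,0],[10,-0.25,0.12,0,0,0,0]],
  ],
)

```text
time: 20.2
position: [0.5011, -0.0028, 0.1573]
ee_rot: [-0.002, -0.071, 0.997, -0.001]
contact_force: [-9.0, -8.2, 12.1]
opening: 0.0148
finger_force: 39.1
```

```bash
python3 -c "
from h import *
ang()"
```

```text
t 20.2 yaw 2.169 wound 4.262 R 70.9 Ftan(resist) 12.0 Frad -1.7 open 14.8 ff 39.1 z 0.1573
```

Emit:
play_rows(
  series=[
    [[10,0,0,0,0,0,0],[10,0,0,0,0,0,0],[10,0,0,0,0,0,0]],
  ],
)

```text
time: 20.5
position: [0.5025, -0.0018, 0.1574]
ee_rot: [-0.0, -0.071, 0.997, -0.001]
contact_force: [-3.2, -2.2, 6.8]
opening: 0.0151
finger_force: 38.7
```

```bash
python3 -c "
from h import *
for i in range(3): ang(); r.read_camera('wrist')"
```

```text
t 20.5 yaw 2.145 wound 4.286 R 70.8 Ftan(resist) 3.8 Frad -0.1 open 15.1 ff 38.7 z 0.1574
t 20.55 yaw 2.145 wound 4.286 R 70.8 Ftan(resist) 4.3 Frad -1.4 open 15.0 ff 38.7 z 0.1574
t 20.6 yaw 2.145 wound 4.286 R 70.8 Ftan(resist) 4.4 Frad -0.5 open 15.2 ff 38.7 z 0.1574
```

The rest push is 4.2 N (≈49 N on the block) and the drag is 12 N against 7.3 N free, so the grip is firm. I'll release and lift straight up.

Emit:
play_rows(
  series=[
    [[25,0,0,0,0,0,0],[60,0,0,0,0,0,0],[60,0,0,0,0,0,0],[60,0,0,0,0,0,0],[60,0,0,-0.4,0,0,0],[60,0,0,-0.8,0,0,0],[60,0,0,-1,0,0,0],[60,0,0,-1,0,0,0],[60,0,0,-1,0,0,0],[60,0,0,-1,0,0,0],[60,0,0,0,0,0,0],[60,0,0,0,0,0,0]],
  ],
)

```text
time: 21.85
position: [0.5033, -0.0011, 0.2877]
ee_rot: [0.001, -0.071, 0.997, -0.0]
contact_force: [-0.1, -0.6, 0.5]
opening: 0.06
finger_force: 0.0
```

```bash
python3 - <<'E'
from h import *
togo((.5,0,.29))
a=2.145+.01; d=np.array([np.cos(a),np.sin(a),0]); h=np.array([*C,.154])+.07*d
sc(h,d)
c=r.calibration('wrist');im=r.read_camera('wrist');m=redmask(im,(200,150,440,470));n,l,s,ce=cv2.connectedComponentsWithStats(m)
for i in range(1,n):
    if s[i,4]>30: print(s[i],onplane('wrist',*ce[i],.22,c).round(4))
for f in (1.3,1.57): print('expected top',f,(h+.066*(-d*np.cos(f)+np.array([0,0,np.sin(f)]))).round(4),pw(h+.066*(-d*np.cos(f)+np.array([0,0,np.sin(f)])),c).round(0))
E
```

```text
t 21.85 pos [ 0.5033 -0.0011  0.2877] yyaw 1.714 z [ 0.001 -0.    -1.   ] shift [ 0.12  0.06 -0.09] F [-0.1 -0.6  0.5] open 0.06 ff 0.0
131 scene top,bot [344.7 181.9] [343.3 201.1]
1.3 [[336.5, 181.3], [341.8, 198.1]]
1.4 [[339.3, 181.8], [342.3, 198.2]]
1.5 [[342.2, 182.6], [342.8, 198.4]]
1.57 [[344.2, 183.3], [343.2, 198.5]]
[312 215  24  38 656] [ 0.4971 -0.0039  0.22  ]
expected top 1.3 [ 0.5121 -0.0176  0.2176] [300. 253.]
expected top 1.57 [ 0.5024 -0.003   0.22  ] [324. 243.]
```

The handle is still upright: its top is at scene (344.7,181.9), where 1.57 rad predicts (344.2,183.3). The robot is clear, so I'm handing in.

```bash
python3 -c "
from workcell import r
print(r.hand_in())"
```

```text
the job is handed in; nothing more can be done
None
```

The press is closed and the job handed in (no verdict came back): the handle stands upright, the plate presses the block with roughly 49 N estimated from the 4.2 N push at the handle, winding drag rose from 7.3 to 12 N, and the gripper is clear.

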